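# Tuck in the carton and present it on the revolving art caddy

### The arm

A 6-joint arm with a two-finger parallel gripper is mounted at the origin on the work surface. World frame = base frame: x ahead of the robot, y to its left, z up, the work surface at z = 0. Lengths are in m, angles in rad, forces in N, time in s.
With the tool pointing down it reaches from about 0.375 to 0.975 m from the base axis. Payload 3.8 kg.
Tool frame: the origin (TCP) lies midway between the tips of the shut fingers; the grasp point (between the pads) lies 19 mm behind it; z points along the fingers, y is the line along which they close (so a half turn about z gives the same grasp; the last joint's range is limited). The gripper opens to 85 mm and grips with 20 to 120 N. Pads are 22 mm wide; open, the fingers measure 114 mm over their backs; the gripper's body (76 mm by 85 mm) begins 54 mm behind the grasp point. The pads swing forward as they close: fully open they stand 13 mm farther back than shut.
Start: joints at [-1.153, 0.264, 1.604, -0, 1.274, -0.037], TCP at [0.297, -0.606, 0.231] pointing down, gripper open.
Joint ranges: [-2.63, 2.63], [-0.94, 2.18], [0.31, 2.57], [-1.31, 4.45], [0, 2.66], [-2.55, 2.55]. Speed limits (rad/s): [2.57, 2.57, 3.14, 3.14, 3.14, 3.14].

### API

Orientations are given as a unit quaternion [x, y, z, w].
In Python, from station import arm gives the robot as it stands.
- The arm moves only by the tool move_arm, never from a script. Its argument "increments" is a list that holds one entry, the list of rows, each a list of 4 numbers: the shift along the tool's x, y, z in mm, then the turn about the tool's z in degrees. In form: [[[dx, dy, dz, spin], ...]]. A call has 1 to 10 rows; each row shifts and turns the commanded pose from where the row before left it, along the tool's axes as they then stand; what a row does not reach is not made up. A row lasts 1/8 s, in which the tool goes at most 62.5 mm and 10.7 degrees, less where a joint would pass 70% of its speed; a pose out of reach is approached as far as the arm can. A call is refused whole if a number of a shift passes 62.5 or a number of a turn 10.7, either way. A call with a gripper value outside its range is refused whole. "gripper" is the closure in counts, from 0 (fully open) to 255 (shut), set as the call begins (left out, the last holds). The fingers move at their own pace and stop on an object; "force" is the grip in N (left out, the last holds). Time passes only in rows, so rows that do not move let the fingers close. It gives the time, the measured TCP pose, the force, the opening and the grip force at its end, in the units of the state.
- arm.sense(): the state, without advancing time (a new reading comes with each control period).
- arm.get_image(name): name is "scene" or "top" or "wrist"; returns the picture (384x512x3 uint8, blue, green, red); there is no depth.
- arm.calibration(name): a dict with "intrinsics" (3x3 intrinsics, pixels), "k1" (the pictures are not rectified: a ray, as slopes to the right and down, at radius r is drawn at 1 + k1 r^2 times it, then the intrinsics apply), "rvec" (rotation vector, rad) and "tvec" (3), from world to camera coordinates, as OpenCV has them; the wrist camera has in their place "mount" (4x4, takes a point from camera to tool coordinates, whose origin is the TCP and whose axes are the flange's). Camera axes: x right, y down, z forward; pixel columns grow to the right and rows downward; lengths in m; the calibration is good to about 2 mm. A picture is of the moment at which its call begins: read the wrist's pose just before it. calibration takes no time and is no camera call.
- arm.hand_in(): hands the job in; it is judged then, once.
The state is a dict: "t": time; "joint_positions": joint angles; "joint_velocities": joint speeds; "effort": joint torques, N m; "eef_pos": TCP position; "eef_rot": TCP orientation; "wrist_force": force on the tool from outside, world axes, zero at the start; "moment": the same for the moment, N m; "grip_width": finger opening in m; "finger_force": force on a finger pad.
Only numpy, scipy, OpenCV 4.12 (cv2) and the standard library are available. Lean on these libraries where they do the work, as an engineer would, in place of code of your own. Each camera call takes 0.05 s, during which the arm holds its last target. There are 200 camera calls.

### The job

The cardboard carton on the revolving art caddy sticks out past the edge of the turntable: before you turn the caddy, push the carton back until it sits square and flush against both dividers of its bay. Then grip the handle on top of the caddy and turn it until the carton's bay faces squarely to the front, over the pencil trough, and finish still holding the handle so that the turntable cannot move. Keep everything else on the caddy standing in its bay and do not shift the things on the table.

Things in the scene. Friction and masses are not known exactly. Their poses are not given: they have to be found in the camera images.
- base: Fixed wooden base of the caddy on the table: a board 250 x 250 mm, 18 mm thick, with a shallow pencil trough along its front side (rim 22 mm high, out to 205 mm from the origin). Origin: on the table surface under the turntable's axis. Its -x axis points to the front, across the trough, roughly towards the robot (up to 0.3 rad askew); z up.
- caddy: Round wooden turntable 240 mm across, turns freely either way about the vertical z (drag 0.15 N m, stays where left). Origin: on its axis, 26 mm above the table; its top, where things stand, 12 mm higher. Two dividers 10 mm thick, 50 mm high, reaching 114 mm from the axis, cross along its x and y and make four bays. A panel on the x divider, 108 mm long, carries the handle.
- handle: Hand rail on top of the caddy, turning with it: a wooden bar 112 mm long along the caddy's x axis, 16 mm thick, 24 mm high, over an open hand hole 36 mm high. Origin: the bar's centre, on the turntable's axis, 214 mm above the table (bar top at 226 mm). Taken from above by its 16 mm thickness.
- carton_bay (a point): Point on the turntable's top in the middle of the carton's bay (the bay between the caddy's +x and +y), 110 mm out from the axis, midway between the two dividers. The bay faces front when this point lies straight along the base's -x axis from the turntable's axis.
- carton: Closed cardboard carton, 84 (x) x 62 (y) x 60 mm high, 0.25 kg, on the turntable in its bay, the only box there; top 98 mm above the table. Origin: centre of underside. At the start 14 to 28 mm off flush along each divider and up to 0.2 rad askew. Flush: origin at x 47, y 36 mm in the caddy's frame, axes parallel to the caddy's. Slides on pushes of 1 to 3 N.
- brush_pot: White pot with brushes, 62 mm across, 85 mm high (brushes to 170 mm), standing in one of the other three bays, about 76 mm from the axis. Origin: centre of its underside.
- glue_jar: Round white jar with a lid, 62 mm across, 92 mm high, standing in another bay. Origin: centre of its underside.
- paint_tub: Low round pale tub with a black lid, 64 mm across, 66 mm high, standing in another bay. Origin: centre of its underside.
- mug: Blue mug on the table, 82 mm across, 95 mm high, about 270 mm from the caddy's axis, to its right. Origin: centre of its underside.
- tape_roll: Roll of tape lying flat on the table, 100 mm across, 25 mm high, about 240 mm from the caddy's axis, to its left. Origin: centre of its underside.
- paste_pot: Low paste pot with a spreader, 86 mm across, 42 mm high, on the table about 290 mm from the caddy's axis, to its left. Origin: centre of its underside.
Not all that is in view belongs to the job. Leave any pink look-alike of the glue_jar alone.

How it is judged:
On the way, in this order (a step that is already met when the one before it is completed fails the run):
1. the carton stands square and flush in the corner of its bay (x of carton in the frame of caddy between 0.035 and 0.0515 m and y of carton in the frame of caddy between 0.025 and 0.0405 m and angle between the x axis of carton and the x axis of caddy, either way round below 0.07 rad and angle between carton's own z axis and vertical below 0.06 rad and z of carton in the frame of caddy below 0.018 m), for 0.2 s.
2. the carton's bay faces front and the handle is held (y of carton_bay in the frame of base between -0.018 and 0.018 m and x of carton_bay in the frame of base below -0.05 m and contact force between the fingers and handle above 5 N and angular speed of caddy below 0.04 rad/s), for 0.2 s.
At the end, for the whole second after the job is handed in: Through the last second: carton upright, within 4.5 mm of flush to both dividers and 4 degrees of square; its bay point within 18 mm (9 degrees) of the base's front line; fingers grip the handle with over 5 N; turntable under 0.04 rad/s; pot, jar and tub upright in their bays (all of step 1 and all of step 2 and angle between each of brush_pot, glue_jar, paint_tub's own z axis and vertical below 0.2 rad and horizontal distance between each of brush_pot, glue_jar, paint_tub and caddy below 0.095 m); the arm keeps its last pose, push and grip.
It fails at once if the caddy is turned (bay point more than 80 mm from its start) while the carton still sticks out more than 12 mm (distance of carton_bay from where it was at the start of the episode above 0.08 m and (x of carton in the frame of caddy above 0.059 m or y of carton in the frame of caddy above 0.048 m)).
It fails at once if the carton, pot, jar or tub tips over (angle between any of brush_pot, glue_jar, paint_tub, carton's own z axis and vertical above 0.5 rad).
It fails at once if a thing on the table is shifted more than 30 mm or tipped (distance of any of mug, tape_roll, paste_pot from where it was at the start of the episode above 0.03 m or angle between any of mug, tape_roll, paste_pot's own z axis and vertical above 0.4 rad).
It also fails if it takes over 67 s, if anything falls off the work surface, if the arm or the gripper's body presses on something with over 40 N, if the wrist force passes 120 N, or if a joint passes its speed limit or range.

## Working session

There is one attempt and no reset: what is moved stays moved. The work goes in short steps, Python scripts to look and compute and a tool call to move; the robot and the scene stay as the last step left them, time stands still between calls to the robot, and variables do not carry over. Pictures are saved under pics/ and viewed, at most 13 in all, crops included, and the job is handed in when it is done.

Besides the shell and the picture viewer there is one more tool, called after "Call:" as a command line: name --argument value ..., lists and objects as JSON in quotes. move_arm: Moves the arm, as the interface text tells. Its arguments: {"type":"object","properties":{"increments":{"type":"array"},"gripper":{"type":"number"},"force":{"type":"number"}},"required":["increments"]}

```bash
mkdir -p pics; ls
cat > h.py <<'E'
import numpy as np, cv2
from station import arm
from scipy.spatial.transform import Rotation as R
def cam(n):
    c=arm.calibration(n);K=np.array(c["intrinsics"])
    if n=="wrist":
        s=arm.sense();T=np.eye(4);T[:3,:3]=R.from_quat(s["eef_rot"]).as_matrix();T[:3,3]=s["eef_pos"]
        W=np.linalg.inv(T@np.array(c["mount"]));return K,c["k1"],W[:3,:3],W[:3,3]
    return K,c["k1"],R.from_rotvec(np.ravel(c["rvec"])).as_matrix(),np.ravel(c["tvec"])
def ray(C,uv):
    K,k,Rm,t=C
    p=cv2.undistortPoints(np.array([[uv]],float),K,np.array([k,0,0,0.]))[0,0]
    return -Rm.T@t, Rm.T@np.array([p[0],p[1],1])
def at(C,uv,z):
    o,d=ray(C,uv);return o+d*(z-o[2])/d[2]
def pix(C,P):
    K,k,Rm,t=C
    return cv2.projectPoints(np.array(P,float).reshape(-1,3),cv2.Rodrigues(Rm)[0],t,K,np.array([k,0,0,0.]))[0][:,0]
E
python3 - <<'E'
from h import *
a=arm.get_image("scene");b=arm.get_image("top")
cv2.imwrite("pics/s.png",a);cv2.imwrite("pics/t.png",b)
cv2.imwrite("pics/both.png",cv2.resize(np.vstack([a,b]),None,fx=.78,fy=.78))
print(arm.sense()); 
for n in("scene","top"):
    C=cam(n);print(n,-C[2].T@C[3],C[2][2])
print(arm.calibration("wrist"))
E
```

```text
pics
{'t': 0.1, 'joint_positions': array([-1.15291278e+00,  2.64705882e-01,  1.60523668e+00, -2.48818750e-05,
        1.27367084e+00, -3.68752072e-02]), 'joint_velocities': array([ 0.00088307, -0.00177383, -0.0003623 , -0.00140811, -0.001575  ,
       -0.00076831]), 'effort': array([-4.58765408e-04, -5.16707647e+01, -3.68590343e+01,  4.44353623e-05,
        6.33331278e-03,  1.55182857e-05]), 'eef_pos': array([ 0.29623305, -0.60580105,  0.230068  ]), 'eef_rot': array([ 9.74259173e-01,  2.25428575e-01, -2.02994942e-04, -9.89841552e-04]), 'wrist_force': array([-0.38719907, -0.1705811 ,  0.09497065]), 'moment': array([-0.02701075,  0.04419073,  0.03830762]), 'finger_force': 0.0, 'grip_width': 0.08545545900641226}
scene [ 1.03913415 -0.64159944  1.02751822] [-0.41155045  0.54846999 -0.72787836]
top [0.41027403 0.0404503  1.35489334] [ 0.1126773  -0.02062867 -0.99341748]
{'intrinsics': array([[277.3178277 ,   0.        , 256.48997162],
       [  0.        , 277.3178277 , 193.6685714 ],
       [  0.        ,   0.        ,   1.        ]]), 'k1': -0.06815312069002336, 'mount': array([[ 5.45490571e-04, -9.52057117e-01, -3.05919839e-01,
         7.86170464e-02],
       [ 9.99999819e-01,  5.97043541e-04, -7.49512689e-05,
        -2.26983660e-04],
       [ 2.54005353e-04, -3.05919742e-01,  9.52057271e-01,
        -1.43903370e-01],
       [ 0.00000000e+00,  0.00000000e+00,  0.00000000e+00,
         1.00000000e+00]])}
```

View pics/both.png

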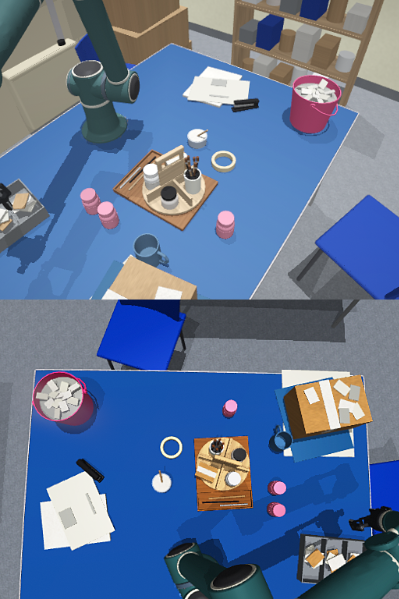

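The caddy shows at about (165,190) in the scene view and (222,464) in the stacked top view. The pink jars beside it are decoys. Next I'll take an enlarged crop of both.

Run:
```python
import cv2,numpy as np
a=cv2.imread("pics/s.png")[170:300,140:290];b=cv2.imread("pics/t.png")[165:280,235:335]
a=cv2.resize(a,(390,338),interpolation=3);b=cv2.resize(b,(400,460),interpolation=3)
a=cv2.copyMakeBorder(a,0,122,0,0,0)
cv2.imwrite("pics/c1.png",np.hstack([a,b]))
```

```text
(no output)
```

View pics/c1.png

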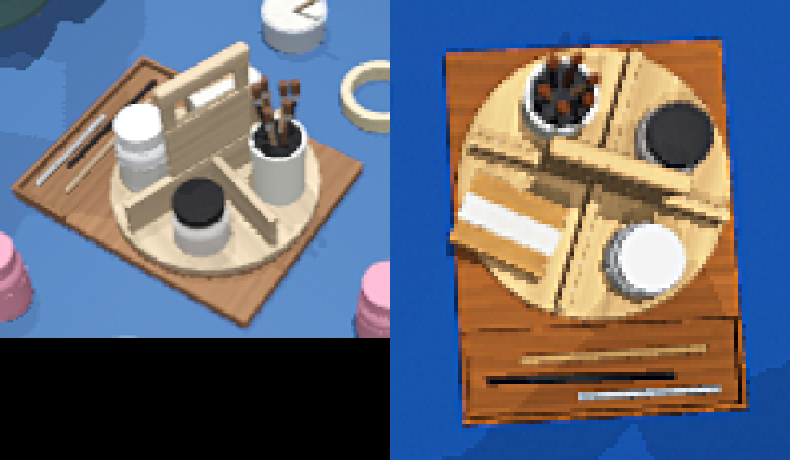

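The carton is at lower left of the top crop, in the bay between the panel's divider (left arm, so caddy +x) and the lower divider (+y). Its tape-striped top has corners near (476,170), (577,205), (540,278) and (452,240). The white jar, black-lidded tub and brush pot stand in the other bays.

Run:
```python
from h import *
C=cam("top")
f=lambda u,v,z:at(C,(235+(u-390)/4-.4,165+v/4-.4),z)[:2].round(4)
for n,u,v,z in [("bTL",447,53,.018),("bTR",721,41,.018),("trBL",465,424,.022),("trBR",746,408,.022),
 ("xdiv+",470,145,.088),("xdiv+low",470,157,.088),("xdiv-",728,210,.088),("ydiv-",633,58,.088),("ydiv+",557,312,.088),
 ("hL",551,141,.226),("hR",690,178,.226),
 ("c1",476,170,.098),("c2",579,205,.098),("c3",541,278,.098),("c4",452,240,.098),
 ("rimL",457,180,.038),("rimR",733,180,.038),("rimT",595,46,.038),("rimB",590,320,.038),
 ("jar",650,258,.13),("tub",680,136,.104)]: print(n,f(u,v,z))
```

```text
bTL [0.6228 0.0273]
bTR [ 0.6375 -0.2196]
trBL [0.2958 0.0075]
trBR [ 0.3116 -0.2387]
xdiv+ [0.5335 0.0076]
xdiv+low [0.5233 0.0074]
xdiv- [ 0.4814 -0.2108]
ydiv- [ 0.6098 -0.1304]
ydiv+ [ 0.3944 -0.0666]
hL [ 0.5239 -0.0498]
hR [ 0.4974 -0.1548]
c1 [0.5116 0.0026]
c2 [ 0.4835 -0.0837]
c3 [ 0.4225 -0.0523]
c4 [0.453  0.0219]
rimL [0.5074 0.0173]
rimR [ 0.5106 -0.2253]
rimT [ 0.6279 -0.1034]
rimB [ 0.3872 -0.0996]
jar [ 0.4393 -0.1385]
tub [ 0.5419 -0.1677]
```

```bash
cat >> h.py <<'E'
AX=np.array([.507,-.102])
def cf(x,y,a): # caddy frame mm -> world
    a=np.radians(a);return AX+np.array([np.cos(a)*x-np.sin(a)*y,np.sin(a)*x+np.cos(a)*y])/1e3
def plan(xy,z,yaw=None):
    s=arm.sense();M=R.from_quat(s["eef_rot"]).as_matrix()
    d=M.T@(np.r_[xy,z]-s["eef_pos"])*1e3
    cy=np.degrees(np.arctan2(M[1,0],M[0,0]))
    print("d",d.round(1),"yaw",cy.round(2),"spin",None if yaw is None else -((yaw-cy+180)%360-180),"t",s["t"])
E
python3 -c "
from h import *
print(cf(53,118,75.3));plan(cf(53,118,75.3),.23,165.3)"
```

```text
[ 0.40631158 -0.02079137]
d [ 355.9 -477.2    1.1] yaw 26.06 spin -139.2438270339744 t 0.1
```

Call:
move_arm --increments '[[[35.6, -47.7, 0, 0], [35.6, -47.7, 0, 0], [35.6, -47.7, 0, 0], [35.6, -47.7, 0, 0], [35.6, -47.7, 0, 0], [35.6, -47.7, 0, 0], [35.6, -47.7, 0, 0], [35.6, -47.7, 0, 0], [35.6, -47.7, 0, 0], [35.6, -47.7, 0, 0]]]' --gripper 150

```text
t: 1.35
eef_pos: [0.4066, -0.0196, 0.2312]
eef_rot: [0.974, 0.225, 0.0, 0.0]
wrist_force: [1.0, 0.5, 0.8]
grip_width: 0.0352
finger_force: 0.0
```

Call:
move_arm --increments '[[[0, 0, 0, -10.5], [0, 0, 0, -10.5], [0, 0, 0, -10.5], [0, 0, 0, -10.5], [0, 0, 0, -10.5], [0, 0, 0, -10.5], [0, 0, 0, -10.5], [0, 0, 0, -10.5], [0, 0, 0, -10.5], [0, 0, 0, -10.5]]]'

```text
t: 2.6
eef_pos: [0.4064, -0.0214, 0.2308]
eef_rot: [0.411, 0.911, -0.0, -0.0]
wrist_force: [-0.2, 0.5, 0.4]
grip_width: 0.035
finger_force: 0.0
```

Call:
move_arm --increments '[[[0, 0, 0, -10], [0, 0, 0, -10], [0, 0, 0, -10], [0, 0, 0, -4], [0, 0, 0, 0]]]'

```text
t: 3.22
eef_pos: [0.4064, -0.0215, 0.2309]
eef_rot: [0.13, 0.991, -0.0, -0.0]
wrist_force: [-0.2, -0.2, -0.2]
grip_width: 0.035
finger_force: 0.0
```

```bash
python3 -c "
from h import *
C=cam('wrist');np.savez('w1.npz',*C);a=arm.get_image('wrist');plan(cf(53,118,75.3),.23,165.3)
s=arm.sense();print(s['eef_pos'],s['grip_width'],s['wrist_force'])
cv2.imwrite('pics/w1.png',cv2.resize(a,(800,600)))"
```

```text
d [0.3 0.6 1. ] yaw 164.98 spin -0.32205296673345174 t 3.275
[ 0.40647802 -0.02145089  0.23095414] 0.035396784411874015 [ 0.3696081  -0.49917998  0.26667527]
```

View pics/w1.png

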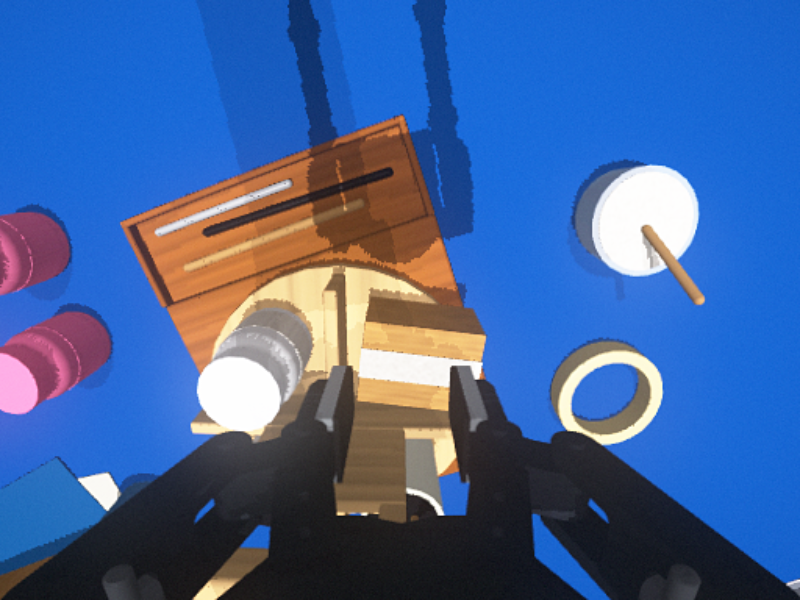

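The wrist view shows the carton's top outer edge from (366,322) to (485,335), and the y divider running from (337,268) to (341,365). The x divider lies just beyond the carton, at row ~415.

Run:
```python
from h import *
C=cam("wrist")
ex=np.array([np.cos(np.radians(75.3)),np.sin(np.radians(75.3))]);ey=np.array([-ex[1],ex[0]])
for n,u,v,z in[("topouterL",366,322,.098),("topouterR",485,335,.098),("topinL",358,400,.098),("topinR",478,412,.098),("botL",371,294,.038),("botR",472,307,.038),("ydivEndL",331,275,.088),("ydivEndR",345,275,.088),("ydivR_in",348,365,.088),("xdivL",193,427,.088),("xdivLt",193,432,.088),
 ("troughL",122,222,.022),("troughR",404,117,.022)]:
    p=at(C,(u*.64,v*.64),z)[:2];d=p-AX;print(n,p.round(4),(d@ex*1e3).round(1),(d@ey*1e3).round(1))
```

```text
topouterL [ 0.4239 -0.0502] 29.0 93.5
topouterR [0.4542 0.0262] 110.7 83.6
topinL [ 0.4802 -0.0729] 21.4 33.3
topinR [0.5127 0.0092] 109.0 22.7
botL [ 0.4217 -0.0502] 28.5 95.6
botR [0.4538 0.0267] 111.0 84.1
ydivEndL [ 0.3883 -0.0655] 5.2 124.1
ydivEndR [ 0.3908 -0.0562] 14.8 124.0
ydivR_in [ 0.4559 -0.0742] 14.0 56.5
xdivL [ 0.4765 -0.2084] -110.7 2.5
xdivLt [ 0.4807 -0.2104] -111.5 -2.1
troughL [ 0.3119 -0.2362] -179.3 154.7
troughR [0.2975 0.0106] 55.8 231.3
```

Call:
move_arm --increments '[[[4, 8, 45, 0], [0, 0, 45, 0], [0, 0, 45, 0], [0, 0, 43, 0], [0, 0, 0, 0], [-5, 0, 0, 0], [-5, 0, 0, 0], [0, 0, 0, 0]]]'

```text
t: 4.28
eef_pos: [0.4169, -0.0156, 0.0552]
eef_rot: [0.13, 0.991, 0.0, 0.002]
wrist_force: [-0.2, -0.4, 0.2]
grip_width: 0.0353
finger_force: 0.0
```

Call:
move_arm --increments '[[[-3, 0, 0, 0], [-3, 0, 0, 0], [-3, 0, 0, 0], [-3, 0, 0, 0], [0, 0, 0, 0]]]'

```text
t: 4.9
eef_pos: [0.4266, -0.0184, 0.0533]
eef_rot: [0.13, 0.992, 0.0, 0.0]
wrist_force: [-0.7, 0.3, 0.1]
grip_width: 0.0355
finger_force: 0.0
```

```bash
cat >> h.py <<'E'
def st(a=75.3):
    s=arm.sense();d=(s["eef_pos"][:2]-AX)*1e3;c,q=np.cos(np.radians(a)),np.sin(np.radians(a))
    F=s["wrist_force"];print("cad",(c*d[0]+q*d[1]).round(1),(-q*d[0]+c*d[1]).round(1),"z",s["eef_pos"][2].round(4),"F",(c*F[0]+q*F[1]).round(2),(-q*F[0]+c*F[1]).round(2),F[2].round(2),"M",s["moment"].round(3),"t",s["t"],s["grip_width"])
E
python3 -c "
from h import *
st()"
```

```text
cad 60.4 98.9 z 0.0533 F 0.11 0.74 0.15 M [0.021 0.073 0.001] t 4.9 0.03546584846972964
```

Call:
move_arm --increments '[[[-2.5, 0, 0, 0], [-2.5, 0, 0, 0], [-2.5, 0, 0, 0], [-2.5, 0, 0, 0], [0, 0, 0, 0]]]'

```text
t: 5.52
eef_pos: [0.4364, -0.021, 0.0533]
eef_rot: [0.13, 0.992, 0.0, 0.0]
wrist_force: [-1.7, 1.7, -0.4]
grip_width: 0.0354
finger_force: 0.0
```

Call:
move_arm --increments '[[[-2, 0, 0, 0], [-2, 0, 0, 0], [-2, 0, 0, 0], [0, 0, 0, 0]]]'

```text
t: 6.02
eef_pos: [0.4421, -0.0226, 0.0534]
eef_rot: [0.13, 0.992, -0.0, 0.0]
wrist_force: [-1.0, 0.8, 0.3]
grip_width: 0.0351
finger_force: 0.0
```

```bash
python3 -c "
from h import *
st()
C=cam('wrist');a=arm.get_image('wrist')
cv2.imwrite('pics/w2.png',cv2.resize(a[100:384,60:460],(800,568)))"
```

```text
cad 60.3 82.9 z 0.0534 F 0.5 1.17 0.28 M [0.184 0.2   0.002] t 6.025 0.03514213751390798
```

View pics/w2.png

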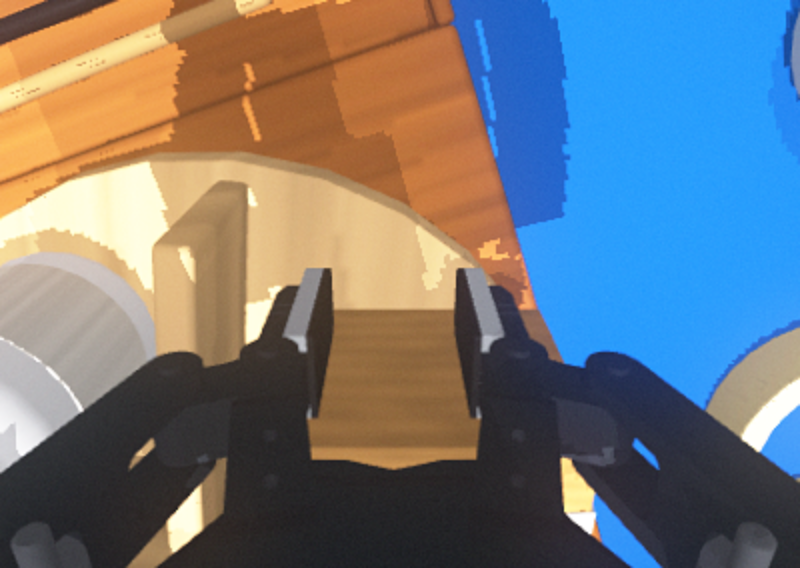

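The carton's outer edge now lies level at row ~310, square to the fingers, and the divider at (245,200-340) is still vertical, so the turntable hasn't moved. I'll keep pushing and watch the force.

Call:
move_arm --increments '[[[-1.5, 0, 0, 0], [-1.5, 0, 0, 0], [0, 0, 0, 0]]]'

```text
t: 6.45
eef_pos: [0.4449, -0.0234, 0.0533]
eef_rot: [0.13, 0.992, -0.0, 0.0]
wrist_force: [-2.1, 0.1, 0.7]
grip_width: 0.0352
finger_force: 0.0
```

Call:
move_arm --increments '[[[-1, 0, 0, 0], [-1, 0, 0, 0], [0, 0, 0, 0]]]'

```text
t: 6.82
eef_pos: [0.4467, -0.0239, 0.0533]
eef_rot: [0.13, 0.992, -0.0, 0.0]
wrist_force: [-2.4, 0.6, 1.4]
grip_width: 0.0352
finger_force: 0.0
```

Call:
move_arm --increments '[[[-1, 0, 0, 0], [0, 0, 0, 0]]]'

```text
t: 7.08
eef_pos: [0.4476, -0.0241, 0.0533]
eef_rot: [0.13, 0.992, -0.0, 0.0]
wrist_force: [-2.2, 0.0, 1.1]
grip_width: 0.0351
finger_force: 0.0
```

```bash
python3 -c "
from h import *
st()"
```

```text
cad 60.3 77.2 z 0.0533 F -0.54 2.14 1.13 M [ 0.097  0.32  -0.036] t 7.075 0.03513142678727555
```

Call:
move_arm --increments '[[[20, 0, 0, 0], [20, 0, -50, 0], [0, 0, -50, 0], [0, 35, 0, 0], [0, 35, 0, 10]]]' --gripper 190

```text
t: 7.7
eef_pos: [0.4291, 0.0544, 0.1552]
eef_rot: [0.219, 0.976, 0.001, 0.003]
wrist_force: [-0.2, -0.0, -0.4]
grip_width: 0.0219
finger_force: 0.0
```

Call:
move_arm --increments '[[[0, 0, 0, 10], [0, 0, 0, 10], [0, 0, 0, 10], [0, 0, 0, 10], [0, 0, 0, 10], [0, 0, 0, 10], [0, 0, 0, 10], [0, 0, 0, 9.7], [0, 0, 0, 0]]]'

```text
t: 8.82
eef_pos: [0.4277, 0.0538, 0.1536]
eef_rot: [0.791, 0.612, 0.001, 0.001]
wrist_force: [-0.3, 0.3, 0.4]
grip_width: 0.022
finger_force: 0.0
```

```bash
python3 -c "
from h import *
st();plan(cf(136,50,75.3),.053,75.3)
C=cam('wrist');a=arm.get_image('wrist')
cv2.imwrite('pics/w3.png',cv2.resize(a,(800,600)))"
```

```text
cad 130.6 116.2 z 0.1536 F 0.25 0.35 0.37 M [ 0.032  0.009 -0.007] t 8.825 0.021998936892472936
d [  5.2  66.  100.8] yaw 75.46 spin 0.16063339918181896 t 8.825
```

View pics/w3.png

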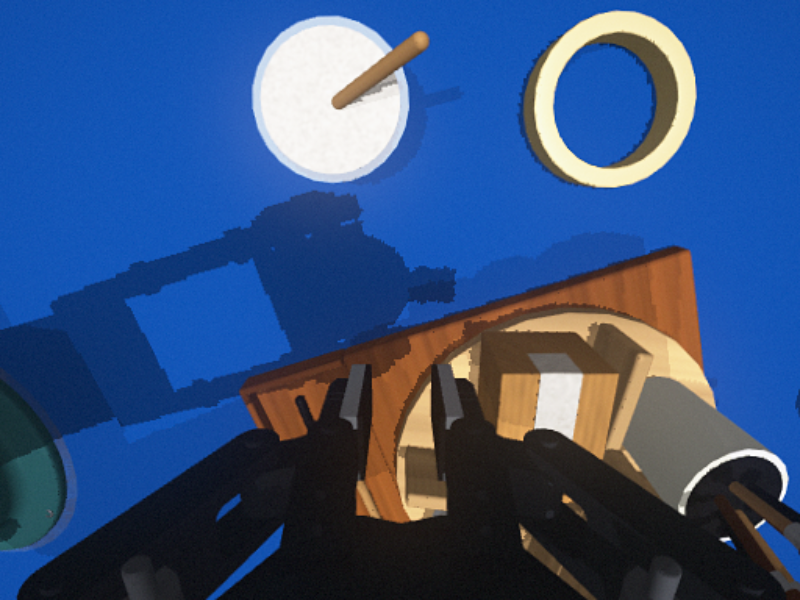

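The carton now lies along the x divider (610-650, 330-450). Its outer x-end top edge runs from (503,374) to (617,375), level in the picture. Next I'll do the x push.

Run:
```python
from h import *
C=cam("wrist")
a=np.radians(75.3);ex=np.array([np.cos(a),np.sin(a)]);ey=np.array([-ex[1],ex[0]])
for n,u,v,z in[("oL",503,374,.098),("oR",617,375,.098),("bL",483,334,.038),("bR",575,333,.038),("inL",500,436,.098),("divEnd_in",620,385,.088),("divEnd_out",650,354,.088),("divbot",597,323,.038)]:
    d=at(C,(u*.64,v*.64),z)[:2]-AX;print(n,(d@ex*1e3).round(1),(d@ey*1e3).round(1))
```

```text
oL 106.9 63.5
oR 106.1 3.2
bL 104.9 62.9
bR 105.7 2.6
inL 69.5 62.0
divEnd_in 94.7 -5.2
divEnd_out 113.4 -19.0
divbot 112.7 -11.1
```

Call:
move_arm --increments '[[[4, 33, 0, 0], [0, 33, 0, 0], [0, 0, 50, 0], [0, 0, 50, 0], [0, 0, 0, 0], [-5, 0, 0, 0], [-3, 0, 0, 0], [0, 0, 0, 0]]]'

```text
t: 9.88
eef_pos: [0.4914, 0.0331, 0.0554]
eef_rot: [0.791, 0.611, 0.002, 0.001]
wrist_force: [-0.2, -1.1, -0.3]
grip_width: 0.0218
finger_force: 0.0
```

```bash
python3 -c "
import cv2
a=cv2.imread('pics/w3.png')[290:500,440:720]
cv2.imwrite('pics/c3.png',cv2.resize(a,(784,588),interpolation=2))"
```

```text
(no output)
```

View pics/c3.png

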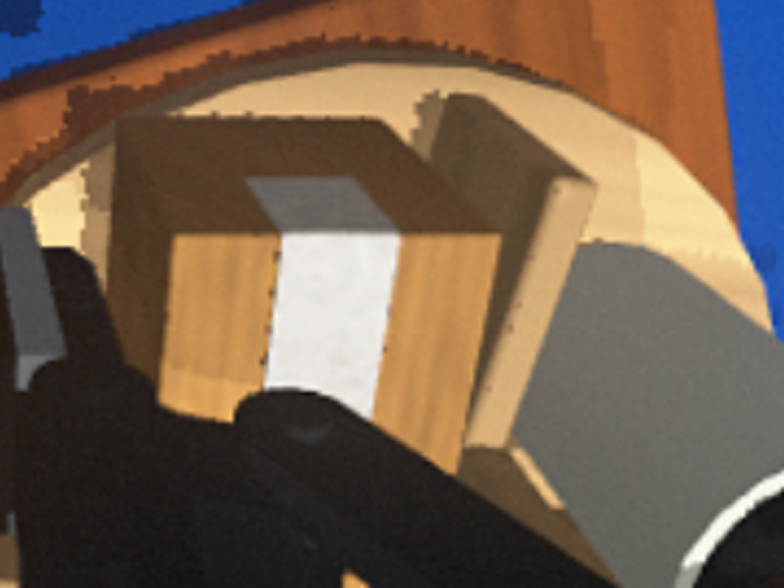

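Run:
```python
from h import *
K,k,Rm,t=cam("wrist")
# pose at time of w3
T=np.eye(4);c=np.array(arm.calibration("wrist")["mount"])
y=np.radians(75.46);T[:3,:3]=np.array([[np.cos(y),np.sin(y),0],[np.sin(y),-np.cos(y),0],[0,0,-1]]);T[:3,3]=[.4277,.0538,.1536]
W=np.linalg.inv(T@c);C=(K,k,W[:3,:3],W[:3,3])
a=np.radians(75.3);ex=np.array([np.cos(a),np.sin(a)]);ey=np.array([-ex[1],ex[0]])
for n,u,v,z in[("endL",552,180,.088),("endR",596,185,.088),("inL",470,440,.088),("inR",512,445,.088),("endbotL",437,95,.038),("cTL",172,234,.098),("cTR",500,234,.098),("cinR",455,475,.098),("cinL",160,405,.098)]:
    d=at(C,((u/2.8+440)*.64,(v/2.8+290)*.64),z)[:2]-AX;print(n,(d@ex*1e3).round(1),(d@ey*1e3).round(1))
```

```text
endL 113.2 -11.6
endR 112.0 -20.7
inL 53.8 -5.1
inR 52.3 -14.5
endbotL 111.9 -10.5
cTL 107.1 64.4
cTR 106.8 2.6
cinR 52.8 2.4
cinL 70.3 63.7
```

```bash
sed -i 's/^AX=.*/AX=np.array([.5111,-.1031])/' h.py
python3 - <<'E'
from h import *
st(69.3)
A0=np.array([.507,-.102])
a=np.radians(75.3);p=A0+np.array([np.cos(a)*65-np.sin(a)*33.5,np.sin(a)*65+np.cos(a)*33.5])/1e3
b=np.radians(69.3);d=(p-AX)*1e3;print("carton",p,d@[np.cos(b),np.sin(b)],d@[-np.sin(b),np.cos(b)])
plan(cf(123,52,69.3),.053,69.3)
E
```

```text
cad 120.4 66.6 z 0.0554 F -1.08 -0.14 -0.33 M [0.024 0.013 0.044] t 9.875 0.021809171913133026
carton [ 0.4910908 -0.0306267] 60.72196125388928 44.334976461794234
d [ 1.  14.8  2.4] yaw 75.35 spin 6.051535904752029 t 9.875
```

Call:
move_arm --increments '[[[3, 7, 2, 0], [0, 8, 0, 6], [-3, 0, 0, 0], [-3, 0, 0, 0], [-3, 0, 0, 0], [-3, 0, 0, 0], [0, 0, 0, 0]]]'

```text
t: 10.75
eef_pos: [0.5006, 0.021, 0.0513]
eef_rot: [0.822, 0.569, -0.0, 0.0]
wrist_force: [-0.3, 0.6, -0.2]
grip_width: 0.0218
finger_force: 0.0
```

```bash
python3 -c "
from h import *
st(69.3)"
```

```text
cad 112.4 53.7 z 0.0513 F 0.46 0.45 -0.19 M [ 0.06  -0.096  0.002] t 10.75 0.021802290315859302
```

Call:
move_arm --increments '[[[-2, 0, 0, 0], [-2, 0, 0, 0], [-2, 0, 0, 0], [0, 0, 0, 0]]]'

```text
t: 11.25
eef_pos: [0.4988, 0.0154, 0.0514]
eef_rot: [0.822, 0.569, 0.0, 0.0]
wrist_force: [1.7, 1.4, 0.1]
grip_width: 0.0217
finger_force: 0.0
```

```bash
python3 -c "
from h import *
st(69.3)"
```

```text
cad 106.5 53.4 z 0.0514 F 1.92 -1.09 0.09 M [ 0.149 -0.179  0.051] t 11.25 0.021746263741372344
```

Call:
move_arm --increments '[[[-1.5, 0, 0, 0], [-1.5, 0, 0, 0], [-1, 0, 0, 0], [0, 0, 0, 0]]]'

```text
t: 11.75
eef_pos: [0.4972, 0.0118, 0.0513]
eef_rot: [0.822, 0.569, -0.0, 0.0]
wrist_force: [0.8, 1.9, 0.5]
grip_width: 0.0218
finger_force: 0.0
```

Call:
move_arm --increments '[[[-1, 0, 0, 0], [-1, 0, 0, 0], [0, 0, 0, 0]]]'

```text
t: 12.12
eef_pos: [0.4966, 0.01, 0.0513]
eef_rot: [0.822, 0.569, 0.0, -0.0]
wrist_force: [1.9, 3.0, 1.4]
grip_width: 0.0216
finger_force: 0.0
```

Call:
move_arm --increments '[[[-1, 0, 0, 0], [0, 0, 0, 0]]]'

```text
t: 12.38
eef_pos: [0.4963, 0.01, 0.0514]
eef_rot: [0.822, 0.569, 0.001, -0.001]
wrist_force: [3.3, 7.4, 2.1]
grip_width: 0.0217
finger_force: 0.0
```

```bash
python3 -c "
from h import *
st(69.3)
C=cam('wrist');np.savez('w4.npz',*C);a=arm.get_image('wrist')
cv2.imwrite('pics/w4.png',cv2.resize(a[130:384,100:440],(800,598)))"
```

```text
cad 100.6 53.8 z 0.0514 F 8.04 -0.47 2.08 M [ 0.957 -0.258  0.07 ] t 12.375 0.021678837011354257
```

View pics/w4.png

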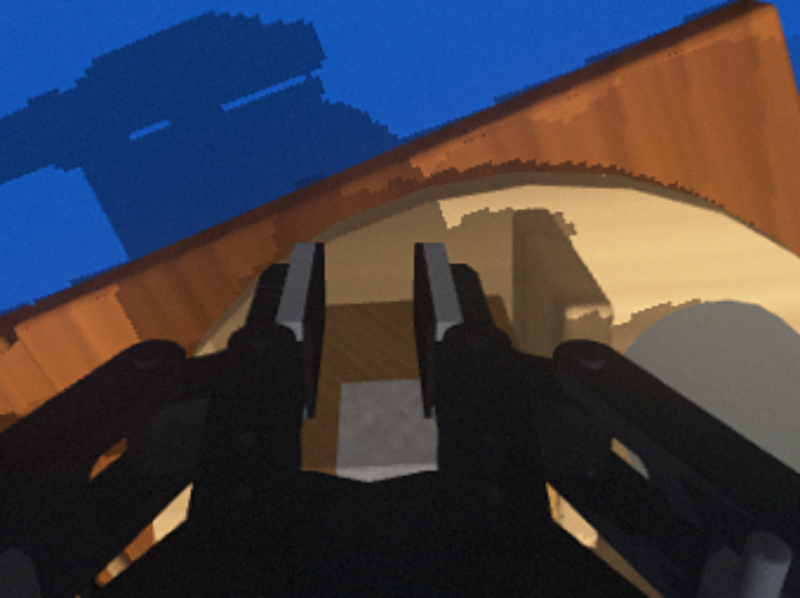

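The x face came up against the stop at TCP x≈100 with 8 N, which fits flush. The divider's inner face at (512,210-330) is vertical, so the caddy is still at about 69.3°. Next is the y push at x≈47.

Call:
move_arm --increments '[[[12, 0, 0, 0], [0, 0, -50, 0], [0, 0, -50, 0], [0, -60, 0, 0], [-32, -4, 0, -10], [0, 0, 0, -10], [0, 0, 0, -10], [0, 0, 0, -10], [0, 0, 0, -10], [0, 0, 0, -10]]]'

```text
t: 13.68
eef_pos: [0.4285, 0.0126, 0.1508]
eef_rot: [0.425, 0.905, -0.001, -0.001]
wrist_force: [-0.5, -0.3, -0.5]
grip_width: 0.0213
finger_force: 0.0
```

Call:
move_arm --increments '[[[0, 0, 0, -10], [0, 0, 0, -10], [0, 0, 0, -10], [0, 0, 0, 0]]]'

```text
t: 14.18
eef_pos: [0.4287, 0.0127, 0.1508]
eef_rot: [0.18, 0.984, -0.001, -0.001]
wrist_force: [-0.4, 0.6, -0.3]
grip_width: 0.0218
finger_force: 0.0
```

```bash
python3 -c "
from h import *
st(69.3);plan(cf(46,95,69.3),.052,159.3)
C=cam('wrist');np.savez('w5.npz',*C);a=arm.get_image('wrist')
cv2.imwrite('pics/w5.png',cv2.resize(a[100:384,80:460],(800,598)))"
```

```text
cad 79.2 118.1 z 0.1508 F 0.42 0.59 -0.32 M [-0.002 -0.019  0.022] t 14.175 0.021811795933494
d [-23.2 -33.1  98.8] yaw 159.25 spin -0.04522457239693267 t 14.175
```

View pics/w5.png

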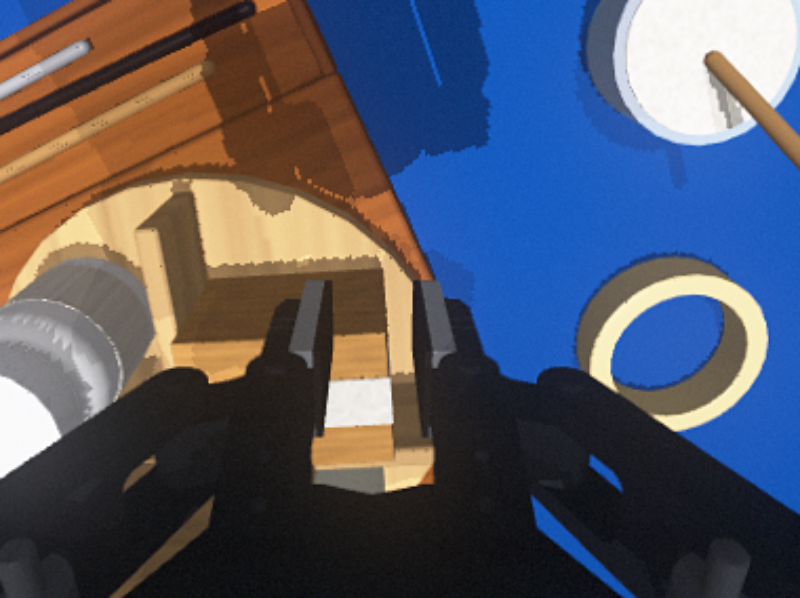

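The carton sits against the y divider at (175,340) with its outer edge (342→333) about 2.6° off square. I'll push it along -y at x≈46.

Call:
move_arm --increments '[[[0, -33, 0, 0], [0, 0, 50, 0], [0, 0, 49, 0], [-8, 0, 0, 0], [-7, 0, 0, 0], [-5, 0, 0, 0], [-2, 0, 0, 0], [0, 0, 0, 0]]]'

```text
t: 15.22
eef_pos: [0.439, -0.0259, 0.0532]
eef_rot: [0.179, 0.984, 0.0, 0.001]
wrist_force: [0.2, 0.1, -0.6]
grip_width: 0.0215
finger_force: 0.0
```

```bash
python3 -c "
from h import *
st(69.3)"
```

```text
cad 46.8 94.7 z 0.0532 F 0.19 -0.19 -0.58 M [-0.053 -0.015 -0.045] t 15.225 0.02145295555032239
```

Call:
move_arm --increments '[[[-2, 0, 0, 0], [-2, 0, 0, 0], [-2, 0, 0, 0], [0, 0, 0, 0]]]'

```text
t: 15.72
eef_pos: [0.4433, -0.0277, 0.0519]
eef_rot: [0.179, 0.984, 0.0, -0.001]
wrist_force: [-1.7, 0.5, 0.2]
grip_width: 0.0218
finger_force: 0.0
```

Call:
move_arm --increments '[[[-1.5, 0, 0, 0], [-1.5, 0, 0, 0], [-1, 0, 0, 0], [0, 0, 0, 0]]]'

```text
t: 16.23
eef_pos: [0.4474, -0.0293, 0.0522]
eef_rot: [0.179, 0.984, -0.0, -0.0]
wrist_force: [-3.3, 2.9, 0.1]
grip_width: 0.0217
finger_force: 0.0
```

```bash
python3 -c "
from h import *
st(69.3)"
```

```text
cad 46.6 85.6 z 0.0522 F 1.52 4.1 0.1 M [0.306 0.408 0.085] t 16.225 0.02171034288114257
```

Call:
move_arm --increments '[[[15, 0, 0, 0], [10, 0, -50, 0], [0, 40, -50, 9], [0, 0, 0, 9], [0, 0, 0, 9], [0, 0, 0, 9], [0, 0, 0, 9], [0, 0, 0, 0]]]' --gripper 90

```text
t: 17.23
eef_pos: [0.4381, 0.016, 0.1515]
eef_rot: [0.541, 0.841, 0.0, 0.001]
wrist_force: [-0.1, -0.4, 0.7]
grip_width: 0.0552
finger_force: 0.0
```

```bash
python3 -c "
from h import *
st(69.3)
s=arm.sense();np.savez('p6.npz',p=s['eef_pos'],q=s['eef_rot']);a=arm.get_image('wrist')
cv2.imwrite('pics/w6.png',cv2.resize(a[130:384,100:440],(800,598),interpolation=2))"
```

```text
cad 85.6 110.4 z 0.1515 F -0.46 -0.05 0.72 M [ 0.024 -0.001  0.026] t 17.225 0.05517319028247032
```

View pics/w6.png

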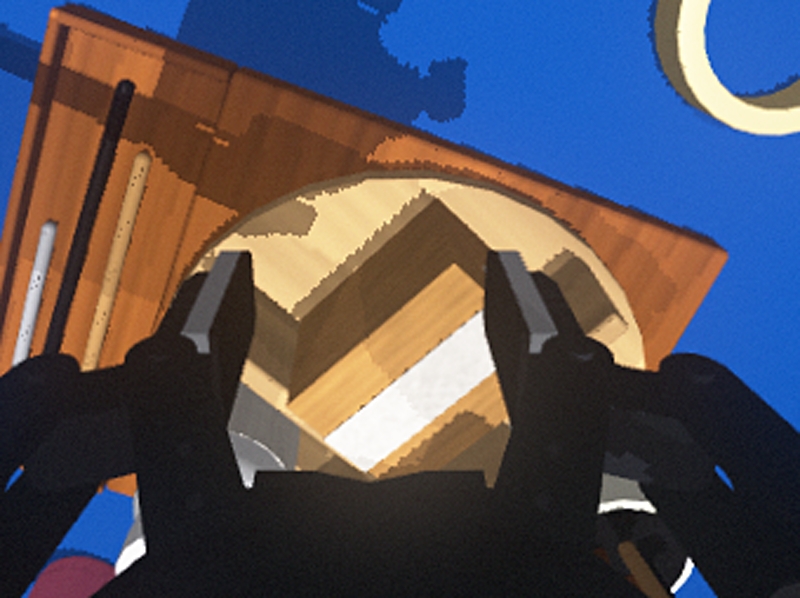

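```bash
cat > m6.py <<'E'
from h import *
K,k,_,_=cam("wrist");D=np.load("p6.npz")
T=np.eye(4);T[:3,:3]=R.from_quat(D["q"]).as_matrix();T[:3,3]=D["p"]
W=np.linalg.inv(T@np.array(arm.calibration("wrist")["mount"]));C=(K,k,W[:3,:3],W[:3,3])
f=lambda u,v,z:at(C,(100+u/2.353-.3,130+v/2.353-.3),z)[:2]
E
python3 - <<'E'
from m6 import *
from scipy.optimize import least_squares as L
P=np.array([f(*p,.038) for p in[(372,177),(440,180),(500,193),(560,218),(605,258),(632,305),(645,350),(255,222),(305,195)]])
r=L(lambda c:np.hypot(*(P-c).T)-.12,[.51,-.1]);print("axis",r.x,(r.fun*1e3).round(1))
A=r.x
for n,u,v,z in[("corner",455,265,.098),("yfaceIn",288,403,.098),("cb",430,190,.038),("yfInBot",293,318,.038),("xfIn",485,292,.098),("xdivEndIn",612,325,.088),("xdivEndOut",628,322,.088),("xdivBotOut",570,250,.038),("ydiv1",248,370,.088),("ydiv2",288,405,.088),("ydiv3",365,475,.088)]:
    p=f(u,v,z);d=(p-AX)*1e3;b=np.radians(69.3);print(n,p.round(4),d@[np.cos(b),np.sin(b)],d@[-np.sin(b),np.cos(b)],"ang from axis",np.degrees(np.arctan2(*(p-A)[::-1])))
E
```

```text
axis [ 0.50907318 -0.10108826] [ 1.  -0.4 -0.3  1.3  0.8 -0.7 -1.2 -1.4 -0.1]
corner [0.4755 0.005 ] 88.54726347480374 71.48673508864528 ang from axis 107.54732469198547
yfaceIn [ 0.4456 -0.0711] 6.791227651897267 72.61940658337464 ang from axis 154.705911073622
cb [0.471  0.0071] 88.94091092484987 76.47864914453295 ang from axis 109.38386493252347
yfInBot [ 0.442  -0.0746] 2.2476365854794937 74.7513814052454 ang from axis 158.44060147188034
xfIn [ 0.4897 -0.    ] 88.85935716360157 56.50012832362793 ang from axis 100.87316312445249
xdivEndIn [0.5438 0.0025] 110.34131369806579 6.710656855694251 ang from axis 71.45255719840688
xdivEndOut [0.5487 0.006 ] 115.36943559126733 3.391796035306445 ang from axis 69.69368603804976
xdivBotOut [0.5396 0.0072] 113.290133815532 12.302239129024967 ang from axis 74.24194234675763
ydiv1 [ 0.4281 -0.0713] 0.3586099923822647 88.87426284606346 ang from axis 159.83585312269938
ydiv2 [ 0.4479 -0.08  ] -0.7164319284092878 67.25671090432748 ang from axis 160.9673383319658
ydiv3 [ 0.4894 -0.0994] -4.220611552485823 21.60357054905274 ang from axis 175.12955145027274
```

Call:
move_arm --increments '[[[-23, 30, 0, 0], [0, 0, 50, 0], [0, 0, 49, 0], [0, 0, 0, 0], [-4, 0, 0, 0], [-4, 0, 0, 0], [-3, 0, 0, 0], [-2, 0, 0, 0], [0, 0, 0, 0]]]'

```text
t: 18.4
eef_pos: [0.4804, -0.0045, 0.0525]
eef_rot: [0.542, 0.84, 0.0, 0.0]
wrist_force: [-0.6, -0.4, 0.4]
grip_width: 0.0553
finger_force: 0.0
```

```bash
python3 -c "
from h import *
st(69.3)"
```

```text
cad 81.4 63.5 z 0.0525 F -0.58 0.41 0.38 M [ 0.024 -0.038  0.03 ] t 18.4 0.05528280948809113
```

Call:
move_arm --increments '[[[-1.5, 0, 0, 0], [-1.5, 0, 0, 0], [-1, 0, 0, 0], [0, 0, 0, 0]]]'

```text
t: 18.9
eef_pos: [0.4815, -0.0079, 0.0519]
eef_rot: [0.542, 0.84, -0.0, -0.0]
wrist_force: [-1.0, 1.7, 0.3]
grip_width: 0.0551
finger_force: 0.4
```

```bash
python3 -c "
from h import *
st(69.3)"
```

```text
cad 78.6 61.3 z 0.0519 F 1.29 1.5 0.28 M [ 0.126  0.092 -0.053] t 18.9 0.05511240762553652
```

Call:
move_arm --increments '[[[-0.8, 0.6, 0, 0], [-0.8, 0.6, 0, 0], [-0.8, 0.6, 0, 0], [0, 0, 0, 0]]]'

```text
t: 19.4
eef_pos: [0.483, -0.0087, 0.0518]
eef_rot: [0.542, 0.84, -0.0, -0.002]
wrist_force: [-4.9, 4.8, 4.4]
grip_width: 0.0551
finger_force: 2.9
```

```bash
python3 -c "
from h import *
st(69.3)"
```

```text
cad 78.4 59.7 z 0.0518 F 2.74 6.26 4.39 M [ 0.555  0.724 -0.174] t 19.4 0.05513972284092289
```

Call:
move_arm --increments '[[[-0.7, 0.7, 0, 0], [-0.7, 0.7, 0, 0], [0, 0, 0, 0]]]'

```text
t: 19.77
eef_pos: [0.4839, -0.0084, 0.0517]
eef_rot: [0.543, 0.84, -0.0, -0.003]
wrist_force: [-6.1, 7.3, 5.7]
grip_width: 0.0552
finger_force: 4.7
```

```bash
python3 -c "
from h import *
st(69.3)"
```

```text
cad 79.0 58.9 z 0.0517 F 4.67 8.31 5.68 M [ 1.088  1.123 -0.334] t 19.775 0.05520975584049191
```

Call:
move_arm --increments '[[[5, 0, 0, 0], [20, 0, 0, 0], [10, 0, -60, 0], [0, 0, -60, 0], [0, 0, -60, 0], [0, 0, -20, 0], [0, 0, 0, 0]]]' --gripper 40

```text
t: 20.65
eef_pos: [0.4731, 0.0224, 0.2545]
eef_rot: [0.542, 0.841, 0.001, 0.002]
wrist_force: [-0.4, -0.5, -0.2]
grip_width: 0.0723
finger_force: 0.0
```

```bash
python3 -c "
from h import *
st(69.3)
s=arm.sense();np.savez('p6.npz',p=s['eef_pos'],q=s['eef_rot']);a=arm.get_image('wrist')
cv2.imwrite('pics/w7f.png',a)
cv2.imwrite('pics/w7.png',cv2.resize(a[130:384,100:440],(800,598),interpolation=2))"
```

```text
cad 104.0 79.9 z 0.2545 F -0.61 0.17 -0.21 M [-0.027 -0.036  0.018] t 20.65 0.0722888306082714
```

View pics/w7.png

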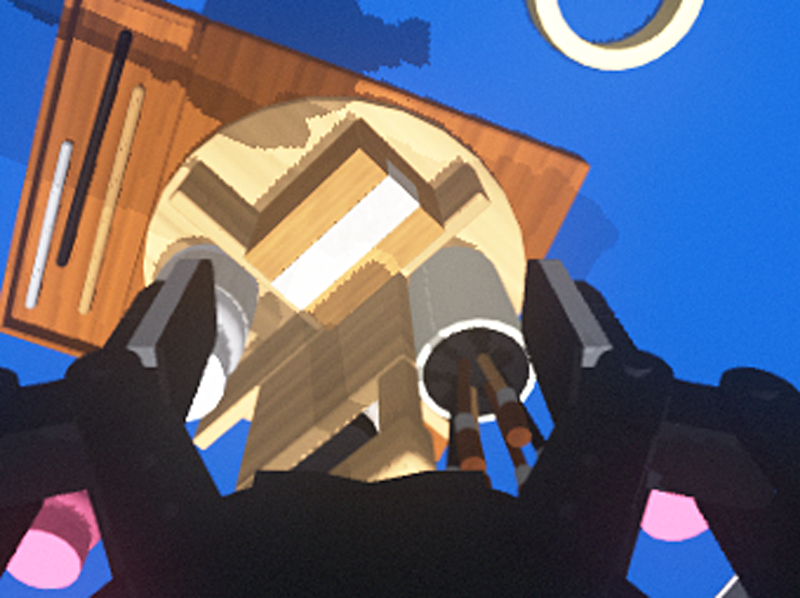

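Run:
```python
from m6 import *
from scipy.optimize import least_squares as L
P=np.array([f(*p,.038) for p in[(345,98),(390,102),(440,125),(485,165),(515,210),(525,260),(240,120),(285,103),(190,165),(155,215),(145,260)]])
r=L(lambda c:np.hypot(*(P-c).T)-.12,[.51,-.1]);print("axis",r.x,(r.fun*1e3).round(1))
A=r.x
def show(b0):
  b=np.radians(b0)
  for n,u,v,z in[("outer",362,150,.098),("left",247,253,.098),("right",443,222,.098),("bot",305,312,.098),("xdivEnd",490,197,.088),("xdivIn",405,275,.088),("ydivEndOut",175,197,.088),("ydivEndIn",187,190,.088),("ydiv2",243,268,.088),("rearDivEnd",205,445,.088),("handleEnd_a",408,362,.226),("baseR",587,160,.018),("trTL",70,0,.022),("trBL",3,330,.022)]:
    p=f(u,v,z);d=(p-A)*1e3;print(n,p.round(4),(d@[np.cos(b),np.sin(b)]).round(1),(d@[-np.sin(b),np.cos(b)]).round(1))
show(69.3)
```

```text
axis [ 0.50841665 -0.10051661] [ 0.4  2.1  0.7 -1.1 -0.7 -2.3  0.2  0.6 -3.1 -0.7 -0. ]
outer [0.4784 0.0051] 88.2 65.4
left [ 0.4476 -0.0695] 7.5 67.9
right [ 0.5311 -0.0127] 90.2 9.8
bot [ 0.4879 -0.0892] 3.3 23.2
xdivEnd [0.5499 0.0062] 114.5 -1.1
xdivIn [ 0.5294 -0.0523] 52.5 -2.6
ydivEndOut [ 0.4025 -0.0606] -0.1 113.2
ydivEndIn [ 0.4069 -0.0544] 7.3 111.3
ydiv2 [ 0.4491 -0.0842] -5.7 61.3
rearDivEnd [ 0.4702 -0.2052] -111.4 -1.3
handleEnd_a [ 0.5039 -0.0145] 78.9 34.6
baseR [0.6184 0.0331] 163.9 -55.7
trTL [ 0.2985 -0.004 ] 16.1 230.4
trBL [ 0.3172 -0.2367] -194.9 130.7
```

Call:
move_arm --increments '[[[0, 0, -15, 9.1], [0, 0, 0, 9.1], [0, 0, 0, 9.1], [0, 0, 0, 9.1], [0, 0, 0, 9.1], [0, 0, 0, 0]]]'

```text
t: 21.45
eef_pos: [0.4704, 0.022, 0.2645]
eef_rot: [0.824, 0.566, -0.002, -0.001]
wrist_force: [-0.3, -0.4, 0.6]
grip_width: 0.0718
finger_force: 0.0
```

```bash
python3 -c "
from h import *
plan(np.array([.5085,-.101]),.27,68.7)"
```

```text
d [-101.1   79.6   -5.7] yaw 68.96 spin 0.2646259253208427 t 21.45
```

Call:
move_arm --increments '[[[-25, 20, -2, 0], [-25, 20, -2, 0], [-25, 20, 0, 0], [-26, 20, 0, 0], [0, 0, 0, 0]]]'

```text
t: 22.08
eef_pos: [0.5097, -0.1027, 0.2694]
eef_rot: [0.825, 0.565, -0.001, -0.001]
wrist_force: [-0.0, 0.3, 0.3]
grip_width: 0.0718
finger_force: 0.0
```

```bash
python3 -c "
from h import *
plan(np.array([.5085,-.101]),.195,68.7)
s=arm.sense();np.savez('p6.npz',p=s['eef_pos'],q=s['eef_rot']);a=arm.get_image('wrist')
cv2.imwrite('pics/w8.png',cv2.resize(a[130:384,100:440],(800,598),interpolation=2))"
```

```text
d [ 1.2 -1.5 74.4] yaw 68.87 spin 0.1654474402145638 t 22.075
```

View pics/w8.png

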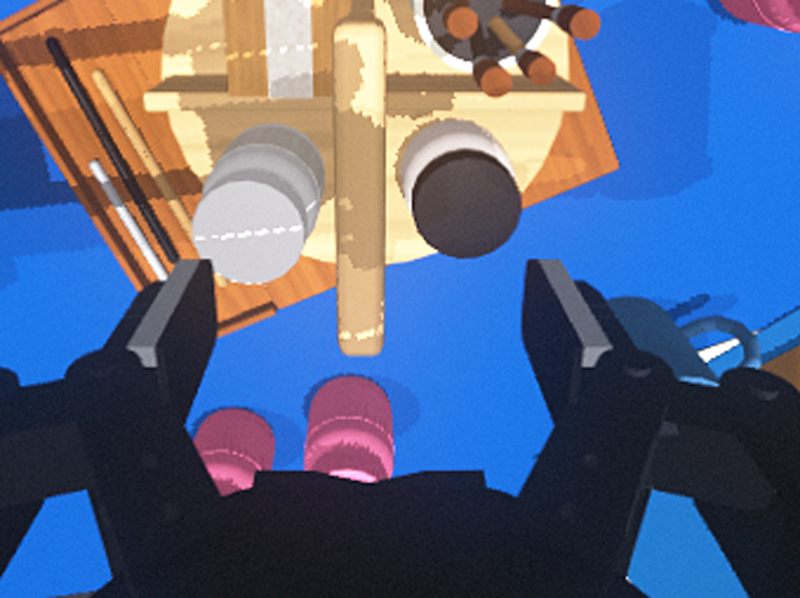

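The rail runs upright in the picture from (359,22) to (361,355), between the open fingers. I'll work out its centre next.

Run:
```python
from m6 import *
a=f(358,24,.226);b=f(361,352,.226);print(a,b,(a+b)/2,np.linalg.norm(a-b),np.degrees(np.arctan2(*(a-b)[::-1])))
print("ydiv dir",np.degrees(np.arctan2(*(f(146,103,.088)-f(584,103,.088))[::-1])))
l=f(335,200,.226);r=f(385,200,.226);print(np.linalg.norm(l-r))
```

```text
[ 0.52703416 -0.04904867] [ 0.48813863 -0.15104117] [ 0.50758639 -0.10004492] 0.1091573723895118 69.12531179832878
ydiv dir 158.94186356227016
0.015458700048761967
```

Call:
move_arm --increments '[[[1.4, -2.2, 0, 0], [0, 0, 25, 0], [0, 0, 25, 0], [0, 0, 24, 0], [0, 0, 0, 0]]]'

```text
t: 22.75
eef_pos: [0.5063, -0.0976, 0.1948]
eef_rot: [0.824, 0.566, -0.002, -0.002]
wrist_force: [-0.7, 0.2, 0.1]
grip_width: 0.0718
finger_force: 0.0
```

Call:
move_arm --increments '[[[0, 0, 0, 0], [0, 0, 0, 0], [0, 0, 0, 0], [0, 0, 0, 0], [0, 0, 0, 0], [0, 0, 0, 0]]]' --gripper 255 --force 40

```text
t: 23.5
eef_pos: [0.5081, -0.0989, 0.1984]
eef_rot: [0.825, 0.565, -0.0, -0.0]
wrist_force: [-4.5, 1.1, 5.3]
grip_width: 0.015
finger_force: 42.3
```

Call:
move_arm --increments '[[[0, 0, 0, -2], [0, 0, 0, -4], [0, 0, 0, -4], [0, 0, 0, -4], [0, 0, 0, -4], [0, 0, 0, -4], [0, 0, 0, -4], [0, 0, 0, -4], [0, 0, 0, -4], [0, 0, 0, -2]]]'

```text
t: 24.75
eef_pos: [0.5064, -0.0988, 0.1984]
eef_rot: [0.609, 0.793, -0.001, -0.002]
wrist_force: [-9.5, 3.0, 10.5]
grip_width: 0.0152
finger_force: 43.0
```

Call:
move_arm --increments '[[[0, 0, 0, -3], [0, 0, 0, -4], [0, 0, 0, -4], [0, 0, 0, -4], [0, 0, 0, -4], [0, 0, 0, -4], [0, 0, 0, -4], [0, 0, 0, -4], [0, 0, 0, -3], [0, 0, 0, 0]]]'

```text
t: 26.0
eef_pos: [0.5049, -0.0996, 0.1983]
eef_rot: [0.351, 0.936, -0.002, -0.003]
wrist_force: [-14.5, -0.7, 11.2]
grip_width: 0.0154
finger_force: 43.3
```

```bash
python3 -c "
from h import *
plan(np.array([.5085,-.101]),.195,139)
s=arm.sense();np.savez('p6.npz',p=s['eef_pos'],q=s['eef_rot']);a=arm.get_image('wrist')
print(s['wrist_force'],s['moment'],s['finger_force'])
b=arm.get_image('scene')
cv2.imwrite('pics/s9.png',b);cv2.imwrite('pics/w9f.png',a)
cv2.imwrite('pics/w9.png',np.hstack([cv2.resize(a,(480,360)),cv2.resize(b[150:330,130:290],(320,360),interpolation=2)]))"
```

```text
d [-3.6  1.3  3.3] yaw 138.9 spin -0.10249288115895183 t 26.0
[-14.52604201  -0.74245813  11.22550741] [0.00936224 1.90836075 0.09074026] 43.34159016609192
```

View pics/w9.png

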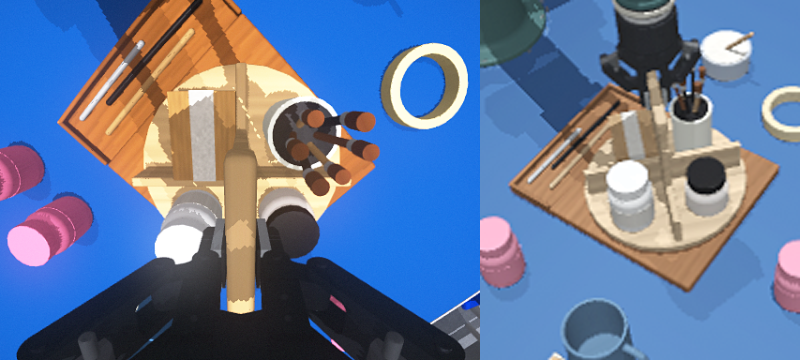

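The carton stands square in its bay, which now faces the trough. The jar, tub and brush pot are all upright in their bays. One measurement of the angle to check.

Run:
```python
from m6 import *
g=lambda u,v,z:at(C,(u*1.0667,v*1.0667),z)[:2]
ang=lambda a,b:np.degrees(np.arctan2(*(a-b)[::-1]))
print("front edge",g(60,123,.022),g(145,5,.022),ang(g(145,5,.022),g(60,123,.022)))
print("right side",ang(g(60,123,.022),g(108,163,.022)))
print("left side",g(375,165,.018),ang(g(240,2,.018),g(375,165,.018)))
print("bar",ang(g(240,152,.226),g(240,308,.226)))
print("ydiv",ang(g(133,182,.088),g(354,180,.088)))
for u,v in[(168,91),(236,90),(238,168),(165,168)]:print("carton",g(u,v,.098))
b=g(168,91,.098)-g(236,90,.098);print(np.degrees(np.arctan2(b[1],b[0])))
```

```text
front edge [ 0.31490769 -0.23616139] [ 0.29806364 -0.06050113] 95.47734249283855
right side -173.94211239293173
left side [0.620893   0.03110685] -177.59012080083411
bar 138.89828897013857
ydiv -130.41339814977763
carton [ 0.39705989 -0.09245007]
carton [ 0.43706021 -0.04591187]
carton [ 0.49247237 -0.09206901]
carton [ 0.44558604 -0.14592977]
-130.67957938541903
```

Call:
move_arm --increments '[[[0, 0, 0, 0], [0, 0, 0, 0], [0, 0, 0, 0], [0, 0, 0, 0]]]'

```text
t: 26.6
eef_pos: [0.5049, -0.0996, 0.1984]
eef_rot: [0.351, 0.936, -0.002, -0.003]
wrist_force: [-15.5, 0.2, 11.7]
grip_width: 0.0154
finger_force: 43.4
```

```bash
python3 -c "
from h import *
print(arm.hand_in())"
```

```text
the job is handed in; nothing more can be done
None
```

I handed the job in at about 27 s: by my image measurements the carton is square and flush in its bay, the bay faces front to within about 2°, and the gripper holds the handle at 43 N; no verdict came back.

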